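# Assemble a filter funnel on its receiving cup

## Task

Lower the loose tapered rubber sleeve fully home, upright, in the conical mouth of the steel receiving cup; then slide the cup along the bench, never lifting it, until it stands centred under the raised funnel of the filter stand; then press the stand's black knob down until the funnel's cone sits fully home in the sleeve. Leave the bottles, dish, tip rack, beaker and stoppers where they stand.

Things in the scene. Friction and masses are not known exactly. Their poses are not given: they have to be found in the camera images.
- sleeve_mid (a point): Centre of the loose dark rubber sleeve, 26 mm above its underside, z up its axis. 52 mm tall, 80 g. Lower 25 mm: outside cone, 52 mm across at the bottom, 67 at its top; then a flange 80 mm across, 5 thick; above it a straight collar 59 mm across, 22 tall, to grip by. Inside tapers from 52 mm across at the top to 30. Home, the flange rests on the cup's rim, this point 1 mm above the mouth point.
- cup: Loose steel receiving cup, about 450 g; origin at the centre of its underside, z up its axis. Round foot 100 mm across, 9 thick; on it a cup flaring to a rim 80 mm across, 70 mm above the bench. From the foot a flat tail 34 mm wide runs along the cup's -x to 110 mm from the axis and carries an upright tab.
- cup_mouth (a point): Centre of the cup's open mouth, level with the rim, 70 mm above the cup's origin. The mouth is a cone inside: 71 mm across at the rim, 56 mm across 25 mm lower.
- tab_mid (a point): Centre of the upright part of the cup's tab, 92 mm from the cup's axis along its -x and 34 mm above the bench. The tab is 10 mm thick along the cup's y, 36 mm long along its x, its top 54 mm above the bench. Pinch it (or push it) to slide the cup.
- funnel_seat (a point): Point on the funnel's axis at the underside of its shoulder (disc 62 mm across), z up. Below it a solid cone 46 mm long: 47 mm across at the shoulder, 40 at 27 mm lower, 24 at the tip. The bowl, 76 mm across, rises 55 mm above. Home, the shoulder rests on the sleeve's top, 26 mm above the sleeve's centre and 97 mm above the bench.
- knob_top (a point): Top of the black knob over the stand's column, 40 mm across, 14 thick, 61 mm above the funnel's shoulder and 115 mm beyond the funnel's axis, on the side away from the robot (the column's round foot is 80 mm across). Pressed straight down it lowers the arm and funnel; it can also be pinched and lifted.
- carriage (a joint): How far the arm with the funnel has been lowered, m: 0 raised, 0.075 at its end stop. The vertical slide is counterbalanced and stiff: about 6 N moves it down or up, and it stays where it is left. It starts 0 to 6 mm down; with sleeve and cup in place the funnel is home at about 0.061.
- dish: Bystander: closed clear culture dish, 60 mm across, 17 mm high; origin under its centre.
- media: Bystander: glass bottle, 66 mm across, 150 mm tall; origin under its centre.
- buffer: Bystander: glass bottle, 56 mm across, 120 mm tall; origin under its centre.
- tiprack: Bystander: grey divided tip rack, 125 x 85 x 55 mm high; origin under its centre.
- beaker: Bystander: glass beaker, 64 mm across, 75 mm tall; origin under its centre.
- stopper: Bystander: solid rubber stopper standing on its small end, 38 mm across, 30 mm tall; origin under its centre.
- stopper2: Bystander: smaller solid rubber stopper, 30 mm across, 26 mm tall; origin under its centre.
There are look-alikes about, which are no part of the job. What is shaped like the cup but blue is not meant.

How it is judged:
On the way, in this order (a step that is already met when the one before it is completed fails the run):
1. the sleeve is home in the cup's mouth while the funnel is still raised (z of sleeve_mid in the frame of cup_mouth between -0.003 and 0.004 m and horizontal distance between sleeve_mid and cup_mouth below 0.005 m and angle between the z axis of sleeve_mid and the z axis of cup_mouth, either way round below 0.06 rad and value of joint carriage below 0.03 m), for 0.2 s.
2. the cup stands under the funnel, centred within 12 mm, sleeve still home (z of sleeve_mid in the frame of cup_mouth between -0.003 and 0.004 m and horizontal distance between sleeve_mid and cup_mouth below 0.005 m and angle between the z axis of sleeve_mid and the z axis of cup_mouth, either way round below 0.06 rad and height (world z) of cup below 0.004 m and angle between cup's own z axis and vertical below 0.04 rad and horizontal distance between cup_mouth and funnel_seat below 0.012 m), for 0.2 s.
At the end, for the whole second after the job is handed in: The cup stands flat on the bench at rest (within 4 mm and 0.04 rad); the sleeve is home in its mouth (flange within 3 mm of the rim, 5 mm of centre and 0.06 rad of square); the funnel is home in the sleeve (shoulder within 4 mm of the sleeve's top, axes within 5 mm) (z of sleeve_mid in the frame of cup_mouth between -0.003 and 0.004 m and horizontal distance between sleeve_mid and cup_mouth below 0.005 m and angle between the z axis of sleeve_mid and the z axis of cup_mouth, either way round below 0.06 rad and height (world z) of cup below 0.004 m and angle between cup's own z axis and vertical below 0.04 rad and z of funnel_seat in the frame of sleeve_mid between 0.022 and 0.03 m and horizontal distance between funnel_seat and sleeve_mid below 0.005 m and angle between sleeve_mid's own z axis and vertical below 0.06 rad and linear speed of cup below 0.01 m/s); the robot touches nothing.
It fails at once if the cup is lifted off the bench (over 12 mm) or tipped (height (world z) of cup above 0.012 m or angle between cup's own z axis and vertical above 0.3 rad).
It fails at once if a bystander is pushed more than 30 mm or upset (distance of any of dish, media, buffer, tiprack, beaker, stopper, stopper2 from where it was at the start of the episode above 0.03 m or angle between any of dish, media, buffer, tiprack, beaker, stopper, stopper2's own z axis and vertical above 0.5 rad).
It also fails if it takes over 69 s, if anything falls off the work surface, if the arm or the gripper's body presses on something with over 40 N, if the wrist force passes 120 N, or if a joint passes its speed limit or range.

## Robot

A 7-joint arm with a two-finger parallel gripper is mounted at the origin on the work surface. World frame = base frame: x ahead of the robot, y to its left, z up, the work surface at z = 0. Lengths are in m, angles in rad, forces in N, time in s.
With the tool pointing down it reaches from about 0.425 to 0.925 m from the base axis. Payload 6.8 kg.
Tool frame: the origin (TCP) lies midway between the tips of the shut fingers; the grasp point (between the pads) lies 19 mm behind it (arm.grasp_offset is the distance from the TCP to the grasp point, in m); z points along the fingers, y is the line along which they close (so a half turn about z gives the same grasp; the last joint's range is limited). The gripper opens to 88 mm and grips with 3 to 60 N. Pads are 20 mm wide; open, the fingers measure 115 mm over their backs; the gripper's body (75 mm by 178 mm) begins 61 mm behind the grasp point.
Start: joints at [-1.364, 0.477, 0.022, 1.555, -0.011, 1.109, -0.083], TCP at [0.209, 0.642, 0.223] pointing down, gripper open.
Joint ranges: [-2.96, 2.96], [-0.34, 2.1], [-1.41, 1.46], [0.24, 2.44], [-1.37, 4.51], [0.17, 1.92], [-2.96, 2.96]. Speed limits (rad/s): [2.39, 2.39, 3.14, 3.14, 3.14, 3.14, 3.14].

## Interface

Orientations are given as a unit quaternion [w, x, y, z].
In Python, from station import arm gives the robot as it stands.
- The arm moves only by the tool servo_tool, never from a script. Its arguments are lists of equal length, an entry for each row: "claw": the opening, from 0 (shut) to 1 (fully open); "slide": the shift along the tool's x, y, z in mm, a list of three; "dr": the turn, a rotation vector about the tool's x, y, z in degrees, a list of three. A call has exactly 5 rows; each row shifts and turns the commanded pose from where the row before left it, along the tool's axes as they then stand; what a row does not reach is not made up. A row lasts 1/12 s, in which the tool goes at most 41.7 mm and 7.16 degrees, less where a joint would pass 70% of its speed; a pose out of reach is approached as far as the arm can. A call with a gripper value outside its range is refused whole. The fingers move at their own pace and stop on an object; "grip_force" is the grip in N (left out, the last holds). Time passes only in rows, so rows that do not move let the fingers close, or fill a call up. It gives the time, the measured TCP pose, the force, the opening and the grip force at its end, in the units of the state.
- arm.state(): the state, without advancing time (a new reading comes with each control period).
- arm.capture(name): name is "side" or "top"; returns the picture (400x640x3 uint8, red, green, blue); there is no depth.
- arm.camera_info(name): a dict with "K" (3x3 intrinsics, pixels), "T" (4x4, takes a point from camera to world coordinates). Camera axes: x right, y down, z forward; pixel columns grow to the right and rows downward; lengths in m; the calibration is good to about 2 mm. A picture is of the moment at which its call begins. camera_info takes no time and is no camera call.
- arm.sign_off(): hands the job in; it is judged then, once.
The state is a dict: "clock": time; "joint_pos": joint angles; "qd": joint speeds; "tau": joint torques, N m; "position": TCP position; "tool_rot": TCP orientation; "contact_force": force on the tool from outside, world axes, zero at the start; "torque": the same for the moment, N m; "gripper_width": finger opening in m; "grip_force": force on a finger pad.
Only numpy, scipy, OpenCV 4.12 (cv2) and the standard library are available. Lean on these libraries where they do the work, as an engineer would, in place of code of your own. Each camera call takes 0.05 s, during which the arm holds its last target. There are 200 camera calls.

## Working session

There is one attempt and no reset: what is moved stays moved. The work goes in short steps, Python scripts to look and compute and a tool call to move; the robot and the scene stay as the last step left them, time stands still between calls to the robot, and variables do not carry over. Pictures are saved under pics/ and viewed, at most 10 in all, crops included, and the job is handed in when it is done.

Besides the shell and the picture viewer there is one more tool, called as name(argument=value, ...) on one line, values as JSON. servo_tool: Moves the arm, as the interface text tells. Its arguments: {"type":"object","properties":{"claw":{"type":"array"},"slide":{"type":"array"},"dr":{"type":"array"},"grip_force":{"type":"number"}},"required":["claw","slide","dr"]}

```bash
ls; mkdir -p pics; python3 - <<'E'
from station import arm
import cv2
for n in("side","top"):
    cv2.imwrite(f"pics/{n}0.png",arm.capture(n)[:,:,::-1]); i=arm.camera_info(n); print(n,i["K"].tolist(),i["T"].round(4).tolist())
s=arm.state(); print(s["position"],s["tool_rot"],s["clock"],arm.grasp_offset)
E
```

```text
pics
side [[423.46302394269236, 0.0, 317.6564168434909], [0.0, 423.46302394269236, 193.79832483261217], [0.0, 0.0, 1.0]] [[0.8496, -0.2698, 0.4533, 0.0312], [-0.5273, -0.4121, 0.7431, -0.8007], [-0.0136, -0.8703, -0.4924, 0.6809], [0.0, 0.0, 0.0, 1.0]]
top [[483.3528897618361, 0.0, 324.0667857607586], [0.0, 483.3528897618361, 198.16645736538516], [0.0, 0.0, 1.0]] [[-0.0007, -0.996, 0.0896, 0.3712], [-0.9998, 0.0023, 0.0174, -0.0222], [-0.0175, -0.0895, -0.9958, 1.7053], [0.0, 0.0, 0.0, 1.0]]
[0.20880872 0.64134285 0.22180085] [-8.30908467e-05  1.56700444e-01  9.87645862e-01 -7.84808552e-04] 0.1 0.0187
```

View pics/side0.png

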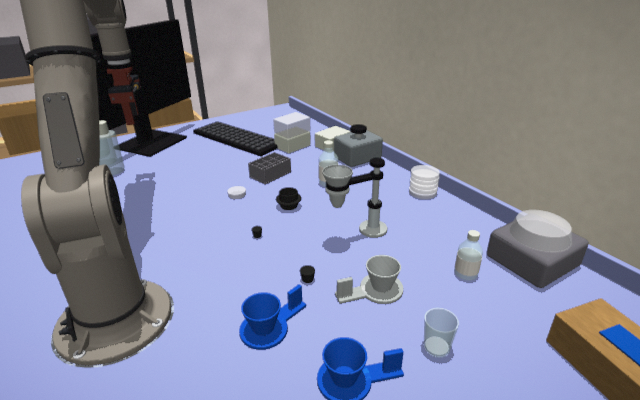

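View pics/top0.png

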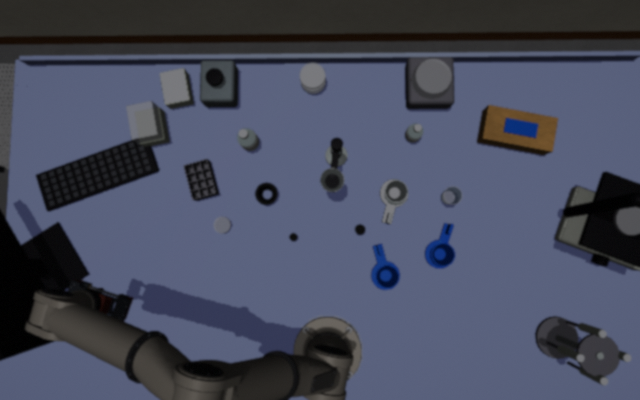

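Candidates for the sleeve: dark ring with a hole, side (289,198) / top (266,193); the solid stoppers, side (257,231) and (307,273); the black knob on the grey box at (358,130). I choose the ring. For the cup: grey one, side (383,278) / top (394,192); the blue ones at (263,318) and (345,368) are not meant. A close crop will check this.

```bash
cat > h.py <<'E'
import numpy as np, cv2
from station import arm
def ray(n,uv):
    i=arm.camera_info(n);K=np.array(i["K"]);T=np.array(i["T"])
    d=T[:3,:3]@np.linalg.solve(K,[uv[0],uv[1],1.]);return T[:3,3],d
def plane(n,uv,z):
    o,d=ray(n,uv);return o+d*(z-o[2])/d[2]
def tri(a,b):
    o1,d1=ray("side",a);o2,d2=ray("top",b)
    s=np.linalg.lstsq(np.c_[d1,-d2],o2-o1,rcond=None)[0]
    p,q=o1+s[0]*d1,o2+s[1]*d2;return (p+q)/2,np.linalg.norm(p-q)
def proj(n,p):
    i=arm.camera_info(n);K=np.array(i["K"]);T=np.array(i["T"])
    c=K@(T[:3,:3].T@(np.asarray(p)-T[:3,3]));return c[:2]/c[2]
E
python3 - <<'E'
import cv2,numpy as np
s=cv2.imread("pics/side0.png");t=cv2.imread("pics/top0.png")
f=lambda im,x,y,w,h:cv2.resize(im[y:y+h,x:x+w],(400,300),interpolation=cv2.INTER_CUBIC)
m=np.vstack([np.hstack([f(s,255,175,80,60),f(s,320,240,100,75)]),np.hstack([f(t,240,170,60,45),f(t,320,130,100,75)])])
cv2.imwrite("pics/c1.png",np.clip(m*1.3,0,255).astype('uint8'))
E
```

```text
(no output)
```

View pics/c1.png

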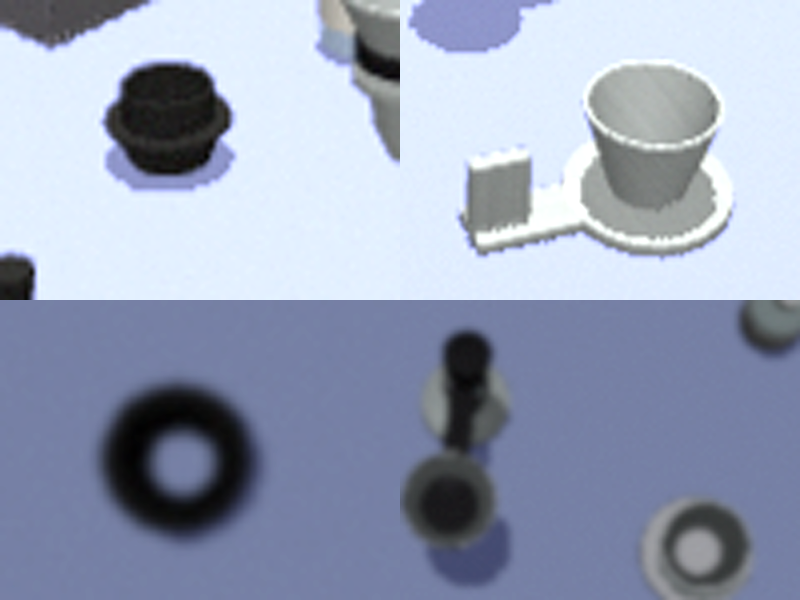

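The crop shows the sleeve upright (collar on top, at side (288,198)) and a hollow dark ring at top (267,194). It also shows the steel cup with tab to the side view's left, and the funnel at top (332,180) with the knob at (337,144).

```bash
cat >> h.py <<'E'
from scipy.optimize import least_squares
def mask(n,im,kind,box):
    a=im.astype(int);x0,y0,x1,y1=box
    if kind=="dark": m=a.max(2)<(55 if n=="side" else 48)
    else: m=(a[:,:,2]-a[:,:,0])<(22 if n=="side" else 14)
    o=np.zeros(m.shape,np.uint8);o[y0:y1,x0:x1]=m[y0:y1,x0:x1]*255
    k,l,st,_=cv2.connectedComponentsWithStats(o)
    return (l==1+np.argmax(st[1:,4])).astype(np.uint8)
def contour(m):
    c=max(cv2.findContours(cv2.resize(m*255,None,fx=4,fy=4,interpolation=cv2.INTER_LINEAR)//128,cv2.RETR_EXTERNAL,cv2.CHAIN_APPROX_NONE)[0],key=len)
    return (c[:,0,:]+.5)/4-.5
def circ(n,pts,z,r,it=1):
    P=np.array([plane(n,p,z)[:2] for p in pts])
    s=least_squares(lambda c:np.hypot(*(P-c).T)-r,P.mean(0),loss="soft_l1",f_scale=.002)
    return s.x,np.sqrt(np.mean(s.fun**2))
E
python3 - <<'E'
from h import *
S=cv2.imread("pics/side0.png")[:,:,::-1];T=cv2.imread("pics/top0.png")[:,:,::-1]
for n,im,p in(("side",S,(300,240)),("top",T,(300,200)),("side",S,(383,290)),("top",T,(380,196)),("top",T,(394,192))):print(n,im[p[1],p[0]])
m=mask("top",T,"dark",(245,172,290,215));c=contour(m);print("sl top",m.sum(),c.min(0),c.max(0))
M=(c.min(0)+c.max(0))/2;print(plane("top",M,.0275),cv2.fitEllipse(c.astype(np.float32)))
m=mask("side",S,"dark",(270,180,306,214));c=contour(m);print("sl side",c.min(0),c.max(0))
up=c[c[:,1]<c[:,1].min()+3.5];print("collar top back arc",circ("side",up,.052,.0295))
fl=c[(c[:,1]>c[:,1].min()+8)&(c[:,1]<c[:,1].min()+15)];print("bottom arc",circ("side",c[c[:,1]>c[:,1].max()-3.5],0,.026))
L=fl[fl[:,0].argmin()];R=fl[fl[:,0].argmax()];print("flange mid",L,R,plane("side",(L+R)/2,.0275))
# cup
m=mask("side",S,"grey",(328,250,410,305));c=contour(m);print("cup side",c.min(0),c.max(0))
up=c[(c[:,1]<c[:,1].min()+5)&(c[:,0]>360)];print("rim",circ("side",up,.07,.04))
lo=c[(c[:,0]>375)&(c[:,1]>288)];print("foot",circ("side",lo,.0,.05),circ("side",lo,.009,.05))
m=mask("top",T,"grey",(375,172,415,228));c=contour(m);print("cup top",c.min(0),c.max(0))
for sel,nm in((c[c[:,1]<190],"up"),(c[(c[:,1]<200)&(c[:,0]<395)],"left"),(c[(c[:,1]<200)&(c[:,0]>395)],"right")):print(nm,circ("top",sel,.009,.05),circ("top",sel,.07,.04))
# tail direction
tl=c[c[:,1]>210];print("tail",plane("top",tl.mean(0),.054))
# funnel
m=mask("top",T,"grey",(318,166,346,196));c=contour(m);print("fun",c.min(0),c.max(0))
for q in((329.8,180),(332.2,180)):print(plane("top",q,.21))
cv2.imwrite("pics/m.png",np.hstack([m*255]))
E
```

```text
side [176 185 237]
top [ 91  99 127]
side [ 97 100  99]
top [ 95  99 112]
top [123 124 128]
sl top 264 [255.625 182.625] [276.375 204.375]
[0.53895933 0.21007486 0.0275    ] ((266.1520690917969, 193.53579711914062), (20.8574161529541, 21.1140079498291), 135.6787109375)
sl side [276.625 187.625] [300.375 209.375]
collar top back arc (array([0.56650863, 0.24750051]), np.float64(0.008657094641189349))
bottom arc (array([0.54478179, 0.21670884]), np.float64(0.0013713436780782764))
flange mid [276.625 196.875] [300.375 199.125] [0.54357383 0.21237984 0.0275    ]
cup side [334.625 254.625] [402.375 303.375]
rim (array([ 0.54400066, -0.23832157]), np.float64(0.0009170335745513893))
foot (array([ 0.54573981, -0.23387491]), np.float64(0.000628734380709318)) (array([ 0.53893464, -0.24060718]), np.float64(0.0006528956603345345))
cup top [379.625 179.625] [407.375 223.375]
up (array([ 0.53960644, -0.23786238]), np.float64(0.0011175696661474615)) (array([ 0.54358713, -0.23012782]), np.float64(0.0023609451808008354))
left (array([ 0.54043548, -0.23945674]), np.float64(0.0010085247774505718)) (array([ 0.53986275, -0.22358391]), np.float64(0.0017096191423260692))
right (array([ 0.54181401, -0.23472218]), np.float64(0.0012184561404745286)) (array([ 0.54014542, -0.23549124]), np.float64(0.001719519277485611))
tail [ 0.45294772 -0.21019932  0.054     ]
fun [320.625 165.625] [343.375 191.375]
[ 0.56250602 -0.01404253  0.21      ]
[ 0.56248402 -0.02152078  0.21      ]
```

```bash
python3 - <<'E'
from h import *
S=cv2.imread("pics/side0.png")[:,:,::-1];T=cv2.imread("pics/top0.png")[:,:,::-1]
print("stoppers",plane("top",(360,229.5),.03),plane("top",(293.5,237),.026),plane("side",(307,267),.03),plane("side",(257,228),.026),"beaker",plane("top",(450,197),.06),"dish",plane("top",(222,225),.017))
a=T.astype(int)
bench=(np.abs(a-[91,99,127]).max(2)<12)
m=mask("top",T,"grey",(318,166,346,196));c=contour(m)
sel=c[(c[:,1]>172)]
for z in(.207,.213):
  print("bowl top",circ("top",c[(c[:,1]>174)&(c[:,0]<334)],z,.038),circ("top",c[c[:,1]>175],z,.038))
m=mask("side",S,"grey",(315,160,356,215));c=contour(m);print(c.min(0),c.max(0))
up=c[c[:,1]<176]
for z in(.207,.213):print("bowl side",circ("side",up,z,.038))
md=mask("top",T,"dark",(325,132,350,156));ck=contour(md);kt=ck[ck[:,1]<146]
ms=mask("side",S,"dark",(366,154,390,172));cs=contour(ms);ks=cs
print("knob",ck.min(0),ck.max(0),cs.min(0),cs.max(0))
for z in(.213,.219):print("knob",circ("top",kt,z,.02),circ("side",cs[cs[:,1]<162],z,.02))
f=lambda im,x,y,w,h:cv2.resize(im[y:y+h,x:x+w],(400,300),interpolation=cv2.INTER_CUBIC)
cv2.imwrite("pics/c2.png",np.hstack([f(S,310,150,80,60),f(T,310,130,60,66*45//66*1+0)])[:,:,::-1])
E
```

```text
stoppers [ 0.41289005 -0.11711488  0.03      ] [0.38729161 0.11317979 0.026     ] [ 0.4215511  -0.10655797  0.03      ] [0.39306928 0.11660502 0.026     ] beaker [ 0.52220452 -0.42217335  0.06      ] dish [0.42949855 0.3648923  0.017     ]
bowl top (array([ 0.56539428, -0.02351598]), np.float64(0.0007353150129157681)) (array([ 0.56689616, -0.02089768]), np.float64(0.0021125201264597915))
bowl top (array([ 0.56472118, -0.0236552 ]), np.float64(0.0007282873107913463)) (array([ 0.56631003, -0.02091692]), np.float64(0.0021912548126556334))
[318.625 159.625] [355.375 207.375]
bowl side (array([0.57840122, 0.01233152]), np.float64(0.014080329324940249))
bowl side (array([0.57122014, 0.00171101]), np.float64(0.01369535636561652))
knob [331.625 138.625] [341.375 155.375] [369.625 157.625] [383.375 167.375]
knob (array([ 0.67259349, -0.03520265]), np.float64(0.002625044421826842)) (array([ 0.68090779, -0.03002257]), np.float64(0.0014856217738586602))
knob (array([ 0.67127556, -0.03514988]), np.float64(0.002655201942020685)) (array([ 0.67238625, -0.04014316]), np.float64(0.001569060619832522))
```

View pics/c2.png

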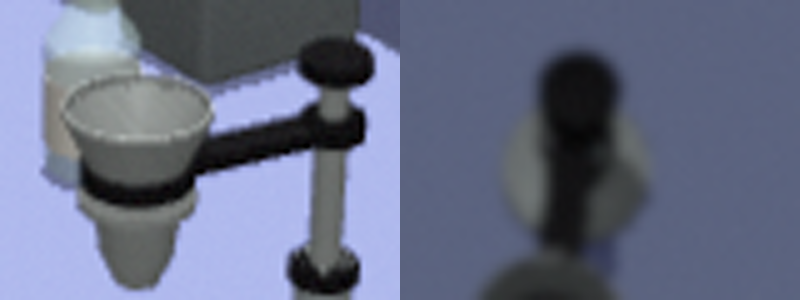

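The crop shows the bowl rim ellipse centred at side (337.5,172.2), the knob's top ellipse at side (377.3,160.4), and the knob at top (336.7,143.2).

```bash
python3 - <<'E'
from h import *
b=tri((337.5,172.0),(332.2,180.1));k=tri((377.3,160.4),(336.7,143.2));print("bowl",b,"knob",k)
for z in(.208,.211,.213):print(plane("side",(337.5,172.),z),plane("top",(332.2,180.1),z))
for z in(.214,.217,.219):print(plane("side",(377.3,160.4),z),plane("top",(336.7,143.2),z))
from scipy.spatial.transform import Rotation as R
s=arm.state();q=s["tool_rot"];print(R.from_quat(np.r_[q[1:],q[0]]).as_matrix().round(3).tolist())
E
```

```text
bowl (array([ 0.56334499, -0.02217624,  0.20938867]), np.float64(0.002541438102475507)) knob (array([ 0.6779209 , -0.03626664,  0.21711071]), np.float64(0.001522413852787485))
[ 0.56615057 -0.02031445  0.208     ] [ 0.56242549 -0.02151916  0.208     ]
[ 0.56275719 -0.02526463  0.211     ] [ 0.56204241 -0.02152054  0.211     ]
[ 0.56049494 -0.02856475  0.213     ] [ 0.56178702 -0.02152146  0.213     ]
[ 0.68305324 -0.03136614  0.214     ] [ 0.67792485 -0.03585622  0.214     ]
[ 0.67886516 -0.03630892  0.217     ] [ 0.67730788 -0.03582876  0.217     ]
[ 0.6760731  -0.03960412  0.219     ] [ 0.67689656 -0.03581046  0.219     ]
[[-0.951, 0.31, -0.0], [0.31, 0.951, -0.002], [-0.0, -0.002, -1.0]]
```

servo_tool(claw=[1, 1, 1, 1, 1], slide=[[-30, -20, 0], [-30, -20, 0], [-30, -20, 0], [-30, -20, 0], [-30, -20, 0]], dr=[[0, 0, 0], [0, 0, 0], [0, 0, 0], [0, 0, 0], [0, 0, 0]], grip_force=20)

```text
clock: 0.52
position: [0.3213, 0.4986, 0.2223]
tool_rot: [-0.0, 0.157, 0.988, -0.0]
contact_force: [-0.5, 0.3, -0.3]
gripper_width: 0.0879
grip_force: 0.0
```

servo_tool(claw=[1, 1, 1, 1, 1], slide=[[-30, -20, 0], [-30, -20, 0], [-30, -20, 0], [-30, -20, 0], [-30, -20, 0]], dr=[[0, 0, 0], [0, 0, 0], [0, 0, 0], [0, 0, 0], [0, 0, 0]])

```text
clock: 0.93
position: [0.4329, 0.357, 0.2224]
tool_rot: [-0.0, 0.157, 0.988, -0.0]
contact_force: [0.2, 0.1, 0.2]
gripper_width: 0.0879
grip_force: 0.0
```

servo_tool(claw=[1, 1, 1, 1, 1], slide=[[-30, -20, 20], [-30, -20, 20], [-30, -20, 20], [-30, -20, 20], [-30, -20, 20]], dr=[[0, 0, 0], [0, 0, 0], [0, 0, 0], [0, 0, 0], [0, 0, 0]])

```text
clock: 1.35
position: [0.5446, 0.2157, 0.1216]
tool_rot: [-0.0, 0.157, 0.988, -0.0]
contact_force: [-0.0, 0.7, -0.7]
gripper_width: 0.0877
grip_force: 0.0
```

servo_tool(claw=[1, 1, 1, 1, 1], slide=[[1, -3, 10], [0, 0, 20], [0, 0, 20], [0, 0, 20], [0, 0, 17]], dr=[[0, 0, 0], [0, 0, 0], [0, 0, 0], [0, 0, 0], [0, 0, 0]])

```text
clock: 1.77
position: [0.5414, 0.2145, 0.0341]
tool_rot: [-0.001, 0.157, 0.988, -0.0]
contact_force: [-0.2, 0.3, 0.1]
gripper_width: 0.0876
grip_force: 0.0
```

servo_tool(claw=[0.5, 0.5, 0.4, 0.4, 0.4], slide=[[0, 0, 0], [0, 0, 0], [0, 0, 0], [0, 0, 0], [0, 0, 0]], dr=[[0, 0, 0], [0, 0, 0], [0, 0, 0], [0, 0, 0], [0, 0, 0]])

```text
clock: 2.18
position: [0.5428, 0.2148, 0.0369]
tool_rot: [0.001, 0.157, 0.988, 0.0]
contact_force: [-0.0, -1.7, 1.8]
gripper_width: 0.0582
grip_force: 4.0
```

```bash
python3 - <<'E'
from h import *
s=arm.state();print(s["position"],s["gripper_width"],s["grip_force"],s["contact_force"])
im=arm.capture("side")
cv2.imwrite("pics/g1.png",cv2.resize(im[130:230,230:350,::-1],(720,600),interpolation=cv2.INTER_CUBIC))
E
```

```text
[0.54282506 0.21476193 0.03686861] 0.058164954917960573 3.9636398732272937 [-0.04840936 -1.7431677   1.75687286]
```

View pics/g1.png

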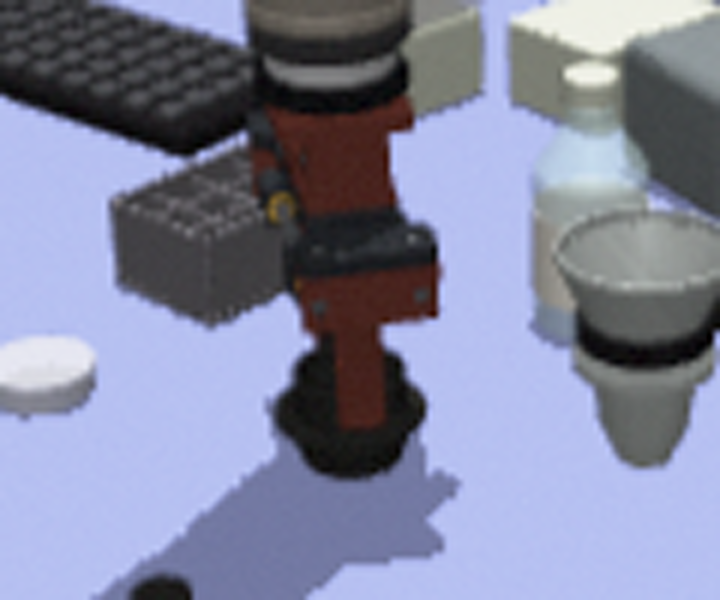

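servo_tool(claw=[0.4, 0.4, 0.4, 0.4, 0.4], slide=[[0, 0, 0], [0, 0, 0], [0, 0, 0], [0, 0, -5], [0, 0, -10]], dr=[[0, 0, 0], [0, 0, 0], [0, 0, 0], [0, 0, 0], [0, 0, 0]], grip_force=20)

```text
clock: 2.65
position: [0.5412, 0.2145, 0.0503]
tool_rot: [-0.001, 0.157, 0.988, -0.001]
contact_force: [0.1, -0.3, -0.2]
gripper_width: 0.0579
grip_force: 20.0
```

servo_tool(claw=[0.4, 0.4, 0.4, 0.4, 0.4], slide=[[0, 0, -25], [0, 0, -30], [0, 0, -30], [0, 0, -30], [0, 0, -20]], dr=[[0, 0, 0], [0, 0, 0], [0, 0, 0], [0, 0, 0], [0, 0, 0]])

```text
clock: 3.07
position: [0.5429, 0.2151, 0.1894]
tool_rot: [0.001, 0.157, 0.988, 0.001]
contact_force: [0.1, -0.5, -0.5]
gripper_width: 0.0576
grip_force: 20.0
```

```bash
python3 - <<'E'
from h import *
s=arm.state();p=s["position"];print(p,s["gripper_width"],s["grip_force"],s["contact_force"])
im=arm.capture("side");u=proj("side",p);print(u)
print(proj("side",p+[0,0,-.008]),proj("side",p+[0,0,-.034]))
x,y=int(u[0])-60,int(u[1])-60
print(x,y);cv2.imwrite("pics/g2.png",cv2.resize(im[y:y+100,x:x+120,::-1],(720,600),interpolation=cv2.INTER_CUBIC))
E
```

```text
[0.54285938 0.21508017 0.18937601] 0.05763274216798658 19.9992052649759 [ 0.10745712 -0.47980399 -0.53784003]
[285.18724607 149.39667717]
[285.3285139  151.93041094] [285.78146318 160.05436175]
225 89
```

View pics/g2.png

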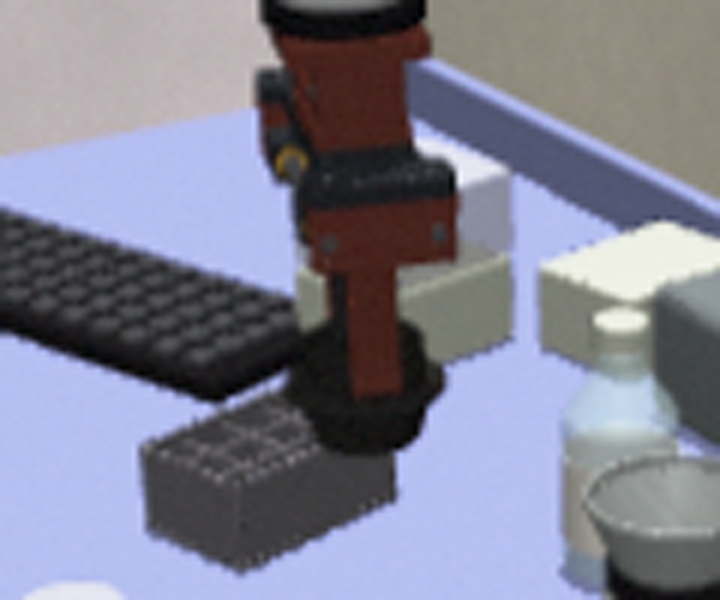

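servo_tool(claw=[0.4, 0.4, 0.4, 0.4, 0.4], slide=[[0, 0, -30], [0, 0, -35], [0, 0, -35], [-11, -36, 0], [-12, -36, 0]], dr=[[0, 0, 0], [0, 0, 0], [0, 0, 0], [0, 0, 0], [0, 0, 0]])

```text
clock: 3.53
position: [0.5423, 0.1412, 0.2882]
tool_rot: [0.002, 0.154, 0.988, 0.002]
contact_force: [0.1, -1.3, -0.8]
gripper_width: 0.0574
grip_force: 20.0
```

servo_tool(claw=[0.4, 0.4, 0.4, 0.4, 0.4], slide=[[-11, -36, 0], [-12, -36, 0], [-11, -36, 0], [-12, -36, 0], [-12, -36, 0]], dr=[[0, 0, 0], [0, 0, 0], [0, 0, 0], [0, 0, 0], [0, 0, 0]])

```text
clock: 3.95
position: [0.5403, -0.0516, 0.2859]
tool_rot: [0.0, 0.157, 0.988, 0.0]
contact_force: [1.3, 0.1, -0.6]
gripper_width: 0.0577
grip_force: 20.0
```

servo_tool(claw=[0.4, 0.4, 0.4, 0.4, 0.4], slide=[[-12, -36, 0], [-12, -36, 0], [-12, -36, 0], [-11, -36, 0], [-11, -33, 0]], dr=[[0, 0, 0], [0, 0, 0], [0, 0, 0], [0, 0, 0], [0, 0, 0]])

```text
clock: 4.37
position: [0.5405, -0.2384, 0.2859]
tool_rot: [0.0, 0.157, 0.988, 0.0]
contact_force: [1.5, 1.0, -0.7]
gripper_width: 0.0577
grip_force: 20.0
```

```bash
python3 - <<'E'
from h import *
s=arm.state();p=s["position"];print(p,s["gripper_width"],s["grip_force"],s["tool_rot"])
E
```

```text
[ 0.54053789 -0.23841307  0.28592877] 0.057660891763787255 20.000743164564483 [2.85301551e-05 1.57079161e-01 9.87586014e-01 3.95001162e-05]
```

servo_tool(claw=[0.4, 0.4, 0.4, 0.4, 0.4], slide=[[0, 2, 30], [0, 0, 35], [0, 0, 35], [0, 0, 35], [0, 0, 15]], dr=[[0, 0, 0], [0, 0, 0], [0, 0, 0], [0, 0, 0], [0, 0, 0]])

```text
clock: 4.78
position: [0.5393, -0.2329, 0.1314]
tool_rot: [-0.003, 0.157, 0.988, 0.001]
contact_force: [-1.3, 0.1, -0.6]
gripper_width: 0.0576
grip_force: 20.0
```

```bash
python3 - <<'E'
from h import *
s=arm.state();p=s["position"];print(p)
im=arm.capture("side");cv2.imwrite("pics/side2.png",im[:,:,::-1])
print(proj("side",p))
x,y=323,205
cv2.imwrite("pics/g3.png",cv2.resize(im[y:y+100,x:x+120,::-1],(720,600),interpolation=cv2.INTER_CUBIC))
E
```

```text
[ 0.53929794 -0.23293102  0.13138038]
[381.8088587  243.00801983]
```

View pics/g3.png

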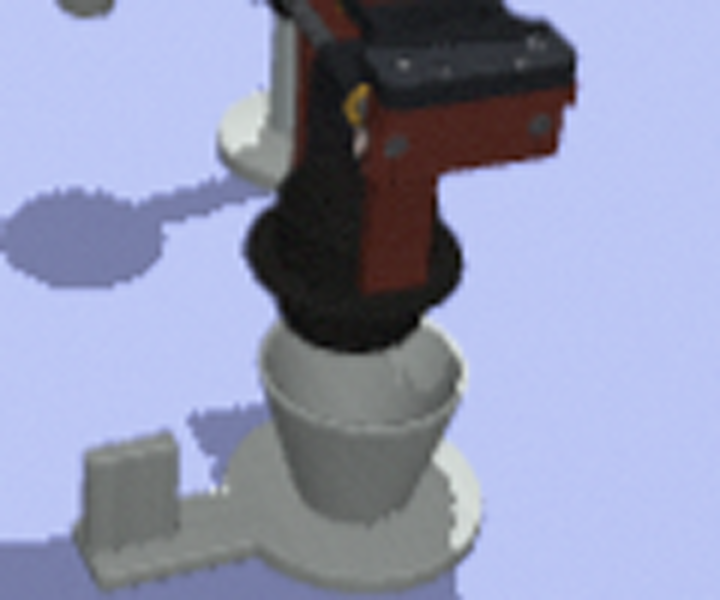

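servo_tool(claw=[0.4, 0.4, 0.4, 0.4, 0.4], slide=[[0, 0, 0], [0, 0, 0], [0, 0, 10], [0, 0, 10], [0, 0, 10]], dr=[[0, 0, 0], [0, 0, 0], [0, 0, 0], [0, 0, 0], [0, 0, 0]])

```text
clock: 5.25
position: [0.5427, -0.2344, 0.1058]
tool_rot: [0.001, 0.157, 0.988, 0.0]
contact_force: [0.1, -0.3, -1.4]
gripper_width: 0.0577
grip_force: 20.0
```

servo_tool(claw=[0.4, 0.4, 0.4, 0.4, 0.4], slide=[[0, 0, 6], [0, 0, 6], [0, 0, 4], [0, 0, 0], [0, 0, 0]], dr=[[0, 0, 0], [0, 0, 0], [0, 0, 0], [0, 0, 0], [0, 0, 0]])

```text
clock: 5.67
position: [0.542, -0.2344, 0.0895]
tool_rot: [-0.0, 0.157, 0.988, -0.0]
contact_force: [0.1, -0.1, -0.8]
gripper_width: 0.058
grip_force: 20.0
```

servo_tool(claw=[0.4, 0.4, 0.4, 0.4, 0.4], slide=[[0, -2, 2], [0, 0, 3], [0, 0, 3], [0, 0, 0], [0, 0, 0]], dr=[[0, 0, 0], [0, 0, 0], [0, 0, 0], [0, 0, 0], [0, 0, 0]])

```text
clock: 6.08
position: [0.5431, -0.2364, 0.0822]
tool_rot: [0.001, 0.157, 0.988, -0.0]
contact_force: [5.3, -0.7, 2.0]
gripper_width: 0.0576
grip_force: 20.0
```

servo_tool(claw=[0.4, 0.4, 0.4, 0.4, 0.4], slide=[[0, 0, 1], [0, 0, 1], [0, 0, 1], [0, 0, 0], [0, 0, 0]], dr=[[0, 0, 0], [0, 0, 0], [0, 0, 0], [0, 0, 0], [0, 0, 0]])

```text
clock: 6.5
position: [0.5433, -0.2364, 0.0818]
tool_rot: [0.002, 0.157, 0.988, 0.001]
contact_force: [-1.8, 3.5, 23.2]
gripper_width: 0.0578
grip_force: 20.0
```

servo_tool(claw=[0.75, 0.8, 0.9, 1, 1], slide=[[0, 0, -2], [0, 0, 0], [0, 0, 0], [0, 0, 0], [0, 0, 0]], dr=[[0, 0, 0], [0, 0, 0], [0, 0, 0], [0, 0, 0], [0, 0, 0]])

```text
clock: 6.92
position: [0.5405, -0.2362, 0.08]
tool_rot: [-0.001, 0.157, 0.988, 0.0]
contact_force: [0.5, -0.0, 0.6]
gripper_width: 0.0859
grip_force: 0.0
```

servo_tool(claw=[1, 1, 1, 1, 1], slide=[[0, 0, -5], [0, 0, -25], [0, 0, -30], [0, 0, -20], [0, 0, 0]], dr=[[0, 0, 0], [0, 0, 0], [0, 0, 0], [0, 0, 0], [0, 0, 0]])

```text
clock: 7.33
position: [0.5437, -0.2376, 0.165]
tool_rot: [0.003, 0.157, 0.988, -0.0]
contact_force: [0.3, -0.3, -0.5]
gripper_width: 0.088
grip_force: 0.0
```

```bash
python3 - <<'E'
from h import *
s=arm.state();p=s["position"];print(p)
im=arm.capture("side");cv2.imwrite("pics/side3.png",im[:,:,::-1])
x,y=323,210
cv2.imwrite("pics/g4.png",cv2.resize(im[y:y+100,x:x+120,::-1],(720,600),interpolation=cv2.INTER_CUBIC))
m=mask("side",im,"grey",(328,250,410,305));c=contour(m)
lo=c[(c[:,0]>375)&(c[:,1]>288)];print("foot",circ("side",lo,.0,.05),c.min(0),c.max(0))
E
```

```text
[ 0.54367711 -0.23763365  0.16502639]
foot (array([ 0.54566273, -0.23397154]), np.float64(0.0006315851502513638)) [334.625 249.625] [402.375 303.375]
```

View pics/g4.png

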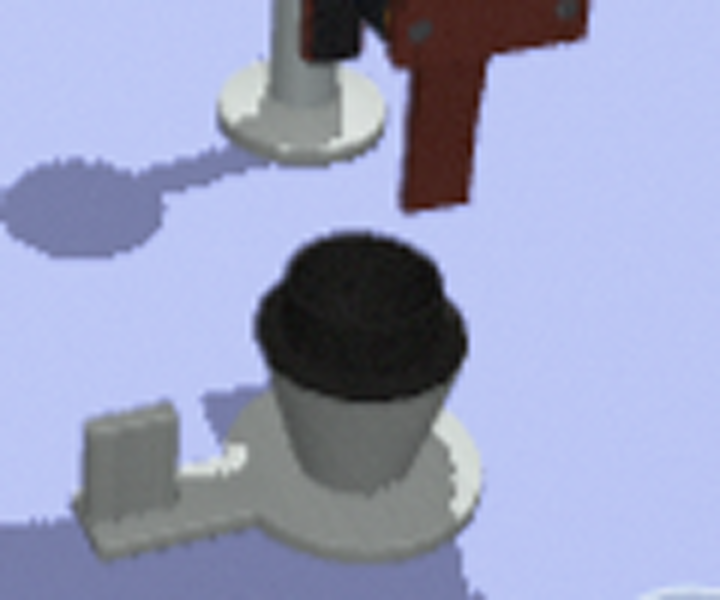

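The sleeve sits square on the rim (flange at crop cols 257–468, matching the rim), and the tab's top is centred at side about (344.8,278.3).

```bash
python3 - <<'E'
from h import *
print(plane("side",(344.8,278.3),.054), plane("side",(323+85/6,210+425/6),.054),plane("side",(323+172/6,210+403/6),.054))
T=cv2.imread("pics/top0.png")[:,:,::-1]
a=T.astype(int);m=((a[:,:,2]-a[:,:,0])<14)
for r in range(203,228,2):
    xs=np.where(m[r,375:415])[0]+375;print(r,xs.min() if len(xs) else 0,xs.max() if len(xs) else 0,plane("top",(xs.mean(),r),.006)[:2].round(4) if len(xs) else 0)
E
```

```text
[ 0.45790434 -0.21123681  0.054     ] [ 0.43895796 -0.20901982  0.054     ] [ 0.47292971 -0.21639114  0.054     ]
203 385 402 [ 0.5064 -0.2369]
205 386 399 [ 0.4994 -0.2333]
207 386 394 [ 0.4923 -0.2244]
209 385 394 [ 0.4853 -0.2226]
211 385 393 [ 0.4783 -0.2207]
213 384 393 [ 0.4712 -0.2189]
215 384 392 [ 0.4642 -0.217 ]
217 383 391 [ 0.4572 -0.2135]
219 383 391 [ 0.4502 -0.2134]
221 383 391 [ 0.4431 -0.2133]
223 388 389 [ 0.4361 -0.2184]
225 0 0 0
227 0 0 0
```

servo_tool(claw=[1, 1, 1, 1, 1], slide=[[30, -1, 0], [30, -1, 0], [30, -2, 0], [0, 0, 15], [0, 0, 20]], dr=[[0, 0, 0], [0, 0, 0], [0, 0, 0], [0, 0, -3], [0, 0, 0]])

```text
clock: 7.8
position: [0.4533, -0.2118, 0.1256]
tool_rot: [0.001, 0.13, 0.992, 0.0]
contact_force: [-0.3, 0.6, 0.2]
gripper_width: 0.0878
grip_force: 0.0
```

servo_tool(claw=[1, 1, 1, 1, 1], slide=[[0, 0, 25], [0, 0, 20], [0, 0, 0], [0, 0, 0], [0, 0, 0]], dr=[[0, 0, 0], [0, 0, 0], [0, 0, 0], [0, 0, 0], [0, 0, 0]])

```text
clock: 8.22
position: [0.4546, -0.2124, 0.081]
tool_rot: [-0.0, 0.131, 0.991, -0.0]
contact_force: [-0.9, 0.2, -0.4]
gripper_width: 0.0877
grip_force: 0.0
```

```bash
python3 - <<'E'
from h import *
s=arm.state();p=s["position"];print(p)
im=arm.capture("side")
x,y=293,190
cv2.imwrite("pics/g5.png",cv2.resize(im[y:y+120,x:x+144,::-1],(720,600),interpolation=cv2.INTER_CUBIC))
E
```

```text
[ 0.45463081 -0.21240394  0.08095263]
```

View pics/g5.png

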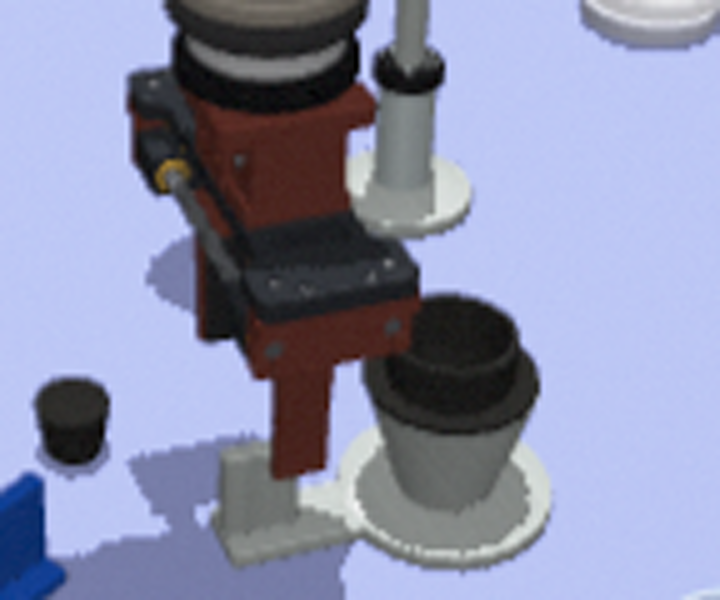

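servo_tool(claw=[1, 1, 1, 1, 1], slide=[[0, 0, 20], [0, 0, 20], [0, 0, 15], [0, 0, 4], [0, 0, 0]], dr=[[0, 0, 0], [0, 0, 0], [0, 0, 0], [0, 0, 0], [0, 0, 0]])

```text
clock: 8.68
position: [0.4546, -0.2122, 0.0217]
tool_rot: [-0.0, 0.131, 0.991, 0.0]
contact_force: [0.6, 0.2, 0.5]
gripper_width: 0.0877
grip_force: 0.0
```

servo_tool(claw=[0.6, 0.4, 0.2, 0.05, 0.05], slide=[[0, 0, 0], [0, 0, 0], [0, 0, 0], [0, 0, 0], [0, 0, 0]], dr=[[0, 0, 0], [0, 0, 0], [0, 0, 0], [0, 0, 0], [0, 0, 0]], grip_force=20)

```text
clock: 9.1
position: [0.455, -0.2123, 0.0222]
tool_rot: [0.0, 0.131, 0.991, -0.0]
contact_force: [0.5, 0.8, 0.5]
gripper_width: 0.0581
grip_force: 0.0
```

servo_tool(claw=[0.05, 0.05, 0.05, 0.05, 0.05], slide=[[0, 0, 0], [0, 0, 0], [0, 0, 0], [0, 0, 0], [0, 0, 0]], dr=[[0, 0, 0], [0, 0, 0], [0, 0, 0], [0, 0, 0], [0, 0, 0]])

```text
clock: 9.52
position: [0.4546, -0.2122, 0.0216]
tool_rot: [-0.0, 0.131, 0.991, 0.0]
contact_force: [-0.3, 0.4, -0.0]
gripper_width: 0.0248
grip_force: 0.0
```

servo_tool(claw=[0.05, 0.05, 0.05, 0.05, 0.05], slide=[[0, 0, 0], [0, 0, 0], [0, 0, 0], [0, 0, 0], [0, 0, 0]], dr=[[0, 0, 0], [0, 0, 0], [0, 0, 0], [0, 0, 0], [0, 0, 0]], grip_force=25)

```text
clock: 9.93
position: [0.4546, -0.212, 0.0216]
tool_rot: [-0.0, 0.131, 0.991, 0.0]
contact_force: [-0.1, 0.4, -0.3]
gripper_width: 0.0098
grip_force: 25.0
```

servo_tool(claw=[0.05, 0.05, 0.05, 0.05, 0.05], slide=[[0, 0, 0], [0, 0, 0], [-1, 5, 0], [-2, 8, 0], [-2, 10, 0]], dr=[[0, 0, 0], [0, 0, 0], [0, 0, 0], [0, 0, 0], [0, 0, 0]])

```text
clock: 10.35
position: [0.4646, -0.1929, 0.0216]
tool_rot: [-0.0, 0.133, 0.991, -0.001]
contact_force: [-1.5, -4.1, -0.8]
gripper_width: 0.01
grip_force: 25.0
```

servo_tool(claw=[0.05, 0.05, 0.05, 0.05, 0.05], slide=[[-2, 10, 0], [-2, 10, 0], [-2, 10, 0], [-2, 10, 0], [-2, 10, 0]], dr=[[0, 0, 0], [0, 0, 0], [0, 0, 0], [0, 0, 0], [0, 0, 0]])

```text
clock: 10.77
position: [0.4884, -0.1446, 0.0216]
tool_rot: [-0.0, 0.131, 0.991, -0.0]
contact_force: [-0.7, -4.0, -0.1]
gripper_width: 0.0102
grip_force: 25.0
```

servo_tool(claw=[0.05, 0.05, 0.05, 0.05, 0.05], slide=[[2, 9, 0], [3, 10, 0], [3, 10, 0], [3, 10, 0], [2, 9, 0]], dr=[[0, 0, 0], [0, 0, 0], [0, 0, 0], [0, 0, 0], [0, 0, 0]])

```text
clock: 11.18
position: [0.4876, -0.0945, 0.0216]
tool_rot: [-0.0, 0.131, 0.991, 0.0]
contact_force: [-0.1, -2.6, -0.9]
gripper_width: 0.0099
grip_force: 25.0
```

```bash
python3 - <<'E'
from h import *
s=arm.state();p=s["position"];print(p,s["contact_force"])
im=arm.capture("side");cv2.imwrite("pics/side4.png",im[:,:,::-1])
a=im.astype(int)
m=mask("side",im,"grey",(315,205,420,300));c=contour(m);print(c.min(0),c.max(0))
lo=c[(c[:,1]>c[:,1].max()-10)&(c[:,0]>c[:,0].max()-25)];print("foot",circ("side",lo,.0,.05))
E
```

```text
[ 0.48760294 -0.09448266  0.02161261] [-0.05294741 -2.57108468 -0.87992336]
[314.625 204.625] [386.375 269.375]
foot (array([ 0.57970559, -0.11703153]), np.float64(0.0006485961178669987))
```

servo_tool(claw=[0.05, 0.05, 0.05, 0.05, 0.05], slide=[[8, 2, 0], [8, 3, 0], [8, 5, 0], [1, 9, 0], [1, 10, 0]], dr=[[0, 0, 0], [0, 0, 0], [0, 0, 0], [0, 0, 0], [0, 0, 0]])

```text
clock: 11.65
position: [0.4688, -0.0616, 0.0217]
tool_rot: [-0.001, 0.132, 0.991, -0.0]
contact_force: [-1.2, -2.9, -1.9]
gripper_width: 0.0101
grip_force: 25.1
```

```bash
python3 - <<'E'
from h import *
s=arm.state();p=s["position"];print(p,s["contact_force"])
a=cv2.imread("pics/side0.png");im=arm.capture("side")[:,:,::-1];cv2.imwrite("pics/side5.png",im)
x,y=283,130
cv2.imwrite("pics/g6.png",cv2.resize(im[y:y+130,x:x+156],(720,600),interpolation=cv2.INTER_CUBIC))
E
```

```text
[ 0.46879202 -0.06155761  0.02167736] [-1.24541252 -2.87412372 -1.88647745]
```

View pics/g6.png

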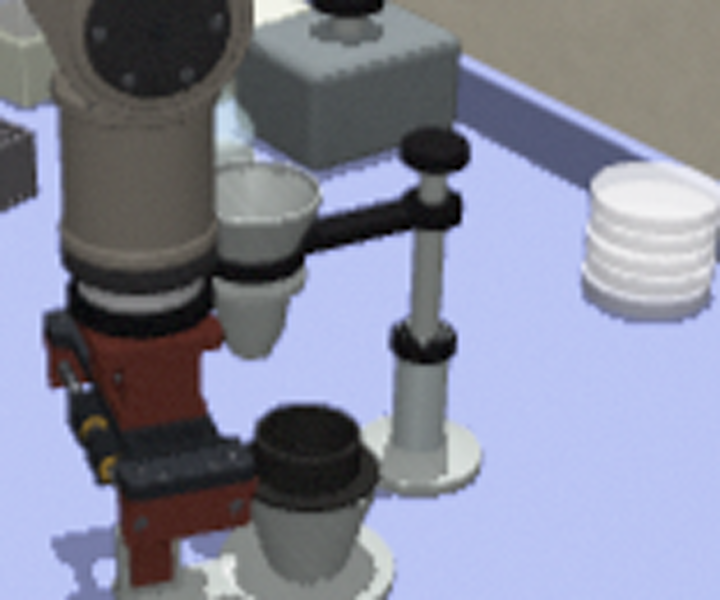

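The funnel is undisturbed, centred at about side (336,172), and the wrist is clear of it on the left. The sleeve is seated in the cup at side (350,230).

servo_tool(claw=[0.05, 0.05, 0.05, 0.05, 0.05], slide=[[5, 8, 0], [3, 9, 0], [1, 9, 0], [0, 9, 0], [0, 9, 0]], dr=[[0, 0, 0], [0, 0, 0], [0, 0, 0], [0, 0, 0], [0, 0, 0]])

```text
clock: 12.12
position: [0.473, -0.0154, 0.0216]
tool_rot: [-0.0, 0.131, 0.991, -0.0]
contact_force: [-1.3, -3.9, -1.3]
gripper_width: 0.0098
grip_force: 25.1
```

servo_tool(claw=[0.05, 0.05, 0.05, 0.05, 0.05], slide=[[0, 8, 0], [0, 7, 0], [0, 5, 0], [0, 0, 0], [0, 0, 0]], dr=[[0, 0, 0], [0, 0, 0], [0, 0, 0], [0, 0, 0], [0, 0, 0]])

```text
clock: 12.53
position: [0.4786, 0.0042, 0.0216]
tool_rot: [0.0, 0.13, 0.992, 0.0]
contact_force: [-0.6, 1.0, -1.0]
gripper_width: 0.0101
grip_force: 25.0
```

```bash
python3 - <<'E'
from h import *
s=arm.state();p=s["position"];print(p,s["contact_force"])
im=arm.capture("side");cv2.imwrite("pics/side6.png",im[:,:,::-1]);T=arm.capture("top");cv2.imwrite("pics/top6.png",T[:,:,::-1])
# text print of the region as classes
def cls(a,y0,y1,x0,x1):
    for y in range(y0,y1):
        r="%3d "%y
        for x in range(x0,x1):
            R,G,B=map(int,a[y,x]); r+=('#' if max(R,G,B)<55 else 'r' if R>G+25 else '.' if B-R>22 else 'o')
        print(r)
print(300);cls(im,160,252,300,400)
E
```

```text
[0.47858374 0.00419239 0.02162813] [-0.63969681  0.95887662 -0.96281334]
300
160 oooooooooooooooooo.......ooooooo........oooooooooooooooooooooooooooooo##############................
161 oooooooooooooooooo...oooooooooooooooo.....oooooooooooooooooooooooooooo##############................
162 oooooooooooooooooo..oooooooooooooooooo.....ooooooooooooooooooooooooo..##############o...............
163 oooooooooooooooooo.ooooooooooooooooooo.......oooooooooooooooooooo.....##############o...............
164 oooooooooooooooooo.ooooooooooooooooooo........ooooooooooooooo.........##############o...............
165 ooooooooooooooooooooooooooooooooooooooooo.oo....oooooooooo.............#############................
166 oooooooooooooooooooooooooooooooooooooooooooooooo..ooooo..................##########.................
167 oooooooooooooooooooooooooooooooooooooooooooooooooo........................oo####....................
168 ooooooooooooooooooooooooooooooooooooooooooooooooooo.......................oooooo....................
169 oooooooooooooooooooooooooooooooooooooooooooooooooooo......................
[... 7936 characters left out ...]
oooooooooooooooooooooooo..............................................
246 ooooooooooooooooooooooooooooooooooooooooooooooooooooo...............................................
247 ooooooooooooooooooo......ooooooooooooooooooooooooooo................................................
248 oooooooooooooo.............ooooooooooooooooooooooo..................................................
249 .ooooooo......................oooooooooooooooooo....................................................
250 ..o...............................ooooooooo.........................................................
251 ....................................................................................................
```

```bash
python3 - <<'E'
from h import *
S=cv2.imread("pics/side6.png")[:,:,::-1];T=cv2.imread("pics/top6.png")[:,:,::-1]
m=mask("side",S,"grey",(300,226,358,255));c=contour(m)
lo=c[(c[:,0]>325)&(c[:,1]>232)&(c[:,0]<357)];f=circ("side",lo,0,.05);print("foot side",f)
x,y=f[0];print("axis proj at z 0,.07,.097,.11,.21",[proj("side",(x,y,z)).round(1).tolist() for z in(0,.07,.097,.11,.152,.208)])
# predicted tip front edge & collar for cup at fit
c0=S.astype(int)
for dx,dy in((0,0),(.005,0),(0,.005),(.005,.005)):
  t=[proj("side",(x+dx+.012*np.cos(a),y+dy+.012*np.sin(a),.107)) for a in np.linspace(0,6.28,60)];print((dx,dy),"tip rows",np.min(t,0).round(1),np.max(t,0).round(1))
def cls(a,y0,y1,x0,x1):
    for y in range(y0,y1):
        print("%3d "%y+" ".join("%3d,%-3d"%(a[y,x].mean(),int(a[y,x,2])-int(a[y,x,0])) for x in range(x0,x1)))
for yy in range(160,204,2): print(yy," ".join("%3d"%T[yy,x].mean() for x in range(312,356)))
E
```

```text
foot side (array([ 0.57084757, -0.01777472]), np.float64(0.0013123335765004925))
axis proj at z 0,.07,.097,.11,.21 [[337.7, 239.1], [337.9, 217.6], [338.0, 209.0], [338.1, 204.8], [338.3, 190.7], [338.5, 171.2]]
(0, 0) tip rows [333.5 203.4] [342.7 208.1]
(0.005, 0) tip rows [335.1 202.9] [344.2 207.6]
(0, 0.005) tip rows [332.4 202.6] [341.6 207.3]
(0.005, 0.005) tip rows [334.  202.1] [343.1 206.7]
160 109 109 109 109 109 108 108 108 109 108 109 109 106 100  99 105 113 114 105  79  45  23  20  19  21  33  53  69  74  74  71  69  69  71  80  94 104 108 108 108 108 108 108 109
162 108 108 108 108 109 109 108 109 108 108 109 109 108 105  99  97 100 102  90  63  34  22  20  20  21  35  53  68  73  72  70  70  75  87 101 106 107 109 108 109 108 108 109 109
164 109 109 109 108 109 109 108 109 108 109 109 109 108 108 107 103  96  85  66  42  24  20  20  20  26  39  57  66  68  69  75  84  93 102 107 108 109 108 108 108 109 109 108 108
166 109 109 108 109 109 108 108 108 108 108 109 108 109 108 108 108 106  96  77  50  36  31  27  25  27  39  53  61  64  71  87 102 107 108 109 108 108 108 
[... 2563 characters left out ...]
  51  52  49  49  47  46  47  46  47  50  52  53  56  59  60  62  62  59  51  46  46  47  48  48  45  46  47  56  66  77  89 100 106 108 109 109 109 108 109 109
198  63  55  49  48  49  47  45  44  43  43  42  42  41  43  43  43  45  46  48  52  53  52  51  48  47  48  49  47  43  39  46  62  84  98 104 108 108 108 109 108 109 108 109 108
200  66  55  44  41  40  40  42  42  44  43  43  43  43  43  43  42  43  43  45  48  50  49  52  54  55  54  52  51  43  41  56  81  99 107 109 109 108 108 108 109 108 108 108 109
202  58  47  40  40  40  41  42  43  42  42  44  43  42  42  43  42  42  40  41  41  43  47  54  61  63  62  61  58  49  49  72  95 106 109 109 108 108 109 109 108 109 108 108 108
```

servo_tool(claw=[0.05, 0.05, 0.05, 0.05, 0.05], slide=[[1, -1, 0], [1, -1, 0], [0.5, 0, 0], [0, 0, 0], [0, 0, 0]], dr=[[0, 0, 0], [0, 0, 0], [0, 0, 0], [0, 0, 0], [0, 0, 0]])

```text
clock: 13.05
position: [0.4753, 0.0016, 0.0217]
tool_rot: [0.0, 0.131, 0.991, 0.0]
contact_force: [2.2, 0.8, -2.6]
gripper_width: 0.0099
grip_force: 25.0
```

```bash
python3 - <<'E'
from h import *
s=arm.state();print(s["position"])
S=arm.capture("side")
m=mask("side",S,"grey",(300,226,358,255));c=contour(m)
lo=c[(c[:,0]>325)&(c[:,1]>232)&(c[:,0]<357)];f=circ("side",lo,0,.05);print("foot side",f)
for y in range(203,214):
    print("%3d "%y+"".join('#' if S[y,x].max()<55 else '.' if int(S[y,x,2])-int(S[y,x,0])>22 else 'o' for x in range(318,358)))
E
```

```text
[0.47533519 0.00159    0.02165947]
foot side (array([ 0.56781131, -0.02029576]), np.float64(0.0013502960861987733))
203 ..............ooooooooooo...............
204 ...............ooooooooo................
205 ...............ooooooooo................
206 ..............oooooooooo................
207 .............###ooooooo###..............
208 ...........#######oo########............
209 ..........###################o..........
210 .........o####################..........
211 .........#####################..........
212 ###o.....#####################..........
213 #oooo....#####################..........
```

servo_tool(claw=[0.3, 0.5, 0.5, 0.5, 0.5], slide=[[0, 0, 0], [0, 0, 0], [0, 0, 0], [0, 0, 0], [0, 0, 0]], dr=[[0, 0, 0], [0, 0, 0], [0, 0, 0], [0, 0, 0], [0, 0, 0]])

```text
clock: 13.52
position: [0.4754, 0.0017, 0.0217]
tool_rot: [0.0, 0.131, 0.991, -0.0]
contact_force: [0.4, -0.8, 0.2]
gripper_width: 0.0397
grip_force: 0.0
```

servo_tool(claw=[0.5, 0.5, 0.5, 0.5, 0.5], slide=[[0, 0, -5], [0, 0, -15], [0, 0, -20], [5, 0, -20], [10, 0, -20]], dr=[[0, 0, 0], [0, 0, 0], [0, 0, 0], [0, 0, 0], [0, 0, 0]])

```text
clock: 13.93
position: [0.4615, 0.0053, 0.1029]
tool_rot: [0.0, 0.131, 0.991, -0.0]
contact_force: [-0.3, 0.4, 1.5]
gripper_width: 0.0437
grip_force: 0.0
```

servo_tool(claw=[0, 0, 0, 0, 0], slide=[[0, 0, -40], [0, 0, -40], [0, 0, -40], [0, 0, -40], [0, 0, -40]], dr=[[0, 0, 0], [0, 0, 0], [0, 0, 0], [0, 0, 0], [0, 0, 0]])

```text
clock: 14.35
position: [0.4601, 0.0051, 0.3041]
tool_rot: [0.0, 0.131, 0.991, 0.0]
contact_force: [0.8, 0.4, -0.0]
gripper_width: 0.0142
grip_force: 0.0
```

servo_tool(claw=[0, 0, 0, 0, 0], slide=[[-36, 3, 0], [-38, 3, 0], [-38, 3, 0], [-38, 3, 0], [-36, 3, 0]], dr=[[0, 0, 0], [0, 0, 0], [0, 0, 0], [0, 0, 0], [0, 0, 0]])

```text
clock: 14.77
position: [0.6459, -0.0283, 0.3019]
tool_rot: [0.0, 0.131, 0.991, 0.0]
contact_force: [0.5, -0.1, 0.1]
gripper_width: 0.0005
grip_force: 0.0
```

servo_tool(claw=[0, 0, 0, 0, 0], slide=[[-36, 2, 0], [0, 0, 35], [0, 0, 30], [0, 0, 0], [0, 0, 0]], dr=[[0, 0, 0], [0, 0, 0], [0, 0, 0], [0, 0, 0], [0, 0, 0]])

```text
clock: 15.18
position: [0.6784, -0.0354, 0.2356]
tool_rot: [-0.002, 0.131, 0.991, -0.0]
contact_force: [0.4, 0.2, 0.3]
gripper_width: 0.0006
grip_force: 0.0
```

```bash
python3 - <<'E'
from h import *
s=arm.state();print(s["position"],proj("side",s["position"]),proj("side",s["position"]*[1,1,0]+[0,0,.214]))
S=arm.capture("side");cv2.imwrite("pics/side7.png",S[:,:,::-1])
m=mask("side",S,"grey",(280,226,358,255));c=contour(m)
lo=c[(c[:,0]>325)&(c[:,1]>232)&(c[:,0]<357)];print("foot side",circ("side",lo,0,.05))
for y in range(140,172):
    print("%3d "%y+"".join('#' if S[y,x].max()<55 else 'r' if int(S[y,x,0])>int(S[y,x,1])+25 else '.' if int(S[y,x,2])-int(S[y,x,0])>22 else 'o' for x in range(350,410)))
E
```

```text
[ 0.67839986 -0.0353865   0.23562578] [377.33481764 153.68324637] [376.86733804 161.37349774]
foot side (array([ 0.56806407, -0.02058805]), np.float64(0.0014757233056591683))
140 oooooooooooooooooooooooorrrrrrrrrroooooooooooooooooooooooooo
141 oooooooooooooooooooooooor#rrrrrrrroooooooooooooooooooooooooo
142 oooooooooooooooooooooooor#rrrrrrrroooooooooooooooooooooooooo
143 oooooooooooooooooooooooor#rrrrrrrr...ooooooooooooooooooooooo
144 oooooooooooooooooooooooorrrrrrrrrr.....ooooooooooooooooooooo
145 oooooooooooooooooooooooorrrrrrrrrr.......ooooooooooooooooooo
146 oooooooooooooooooooooooorrrrrrrrrr.........ooooooooooooooooo
147 ooooooooooooooooooooooorrrrrrrrrrr...........ooooooooooooooo
148 oooooooooooooooooooooooorrrrrrrrro.............ooooooooooooo
149 ooooooooooooooooooooooorrrrrrrrrrr...............ooooooooooo
150 ooooooooooooooooooooooorrrrrrrrrrr.................ooooooooo
151 ooooooooooooooooooooooorrrrrrrrrro...................ooooooo
152 ooooooooooooooooooooooorrrrrrrrrro.....................ooooo
153 ooooooooooooooooooooooorrrrrrrrrro.......................ooo
154 ooooooooooo
[... 454 characters left out ...]
oooooooooo##############..........................
162 oooooooooooooooooo..##############o.........................
163 ooooooooooooooo.....##############o.........................
164 ooooooooooo.........##############o.........................
165 oooooooo.............#############..........................
166 ooooo..................##########...........................
167 ........................o#####..............................
168 o.......................oooooo..............................
169 oo......................oooooo..............................
170 oo......................oooooo..............................
171 oo....................##ooooooo.............................
```

servo_tool(claw=[0, 0, 0, 0, 0], slide=[[0, 0, 8], [0, 0, 5], [0, 0, 5], [0, 0, 5], [0, 0, 5]], dr=[[0, 0, 0], [0, 0, 0], [0, 0, 0], [0, 0, 0], [0, 0, 0]])

```text
clock: 15.65
position: [0.68, -0.0354, 0.2098]
tool_rot: [0.001, 0.131, 0.991, 0.0]
contact_force: [-2.6, 0.7, 7.4]
gripper_width: 0.0005
grip_force: 3.7
```

servo_tool(claw=[0, 0, 0, 0, 0], slide=[[0, 0, 4], [0, 0, 4], [0, 0, 4], [0, 0, 4], [0, 0, 4]], dr=[[0, 0, 0], [0, 0, 0], [0, 0, 0], [0, 0, 0], [0, 0, 0]])

```text
clock: 16.07
position: [0.68, -0.0354, 0.1899]
tool_rot: [0.001, 0.131, 0.991, 0.0]
contact_force: [-3.0, 0.1, 6.6]
gripper_width: 0.0004
grip_force: 3.6
```

servo_tool(claw=[0, 0, 0, 0, 0], slide=[[0, 0, 4], [0, 0, 4], [0, 0, 4], [0, 0, 3], [0, 0, 3]], dr=[[0, 0, 0], [0, 0, 0], [0, 0, 0], [0, 0, 0], [0, 0, 0]])

```text
clock: 16.48
position: [0.68, -0.0354, 0.172]
tool_rot: [0.001, 0.131, 0.991, 0.0]
contact_force: [-2.2, 1.2, 8.7]
gripper_width: 0.0008
grip_force: 4.3
```

```bash
python3 - <<'E'
from h import *
s=arm.state();print(s["position"],s["contact_force"])
S=arm.capture("side")
m=mask("side",S,"grey",(280,226,358,255));c=contour(m)
lo=c[(c[:,0]>325)&(c[:,1]>232)&(c[:,0]<357)];print("foot side",circ("side",lo,0,.05))
for y in range(176,232):
    print("%3d "%y+"".join('#' if S[y,x].max()<55 else 'r' if int(S[y,x,0])>int(S[y,x,1])+25 else '.' if int(S[y,x,2])-int(S[y,x,0])>22 else 'o' for x in range(310,390)))
E
```

```text
[ 0.68003269 -0.03540892  0.17201764] [-2.18688599  1.23383986  8.65494515]
foot side (array([ 0.56828388, -0.02060716]), np.float64(0.0015267156730005796))
176 .........ooooooooooooooooooo................................####rrrrrrr##.......
177 .........ooooooooooooooooooo................................####r########.......
178 .........ooooooooooooooooooo...............................o#############o......
179 ..........oooooooooooooooooo...............................o#############.......
180 ..........oooooooooooooooooo................................#############.......
181 ...........ooooooooooooooooooooo.............................###########........
182 ................oooooooooooooooooooo...........................########.........
183 ..............ooooooooooooooooooooooooo........................oooooo...........
184 .............oooooooooooooooooooooooooooo......................oooooo...........
185 .............oooooooooooooooooooooooooooo......................oooooo...........
186 .............ooooooooooooooooooooooooooooo....................#oooooo...........
187 ....
[... 3116 characters left out ...]
ooooooooooooooo.....
224 ...............o########################o.........oooooooooooooooooooooooooo....
225 ...............oo####################oooo.........oooooooooooooooooooooooooo....
226 ................oooo##############ooooooo........oooooooooooooooooooooooooooo...
227 ................oooooooooooooooooooooooo.........oooooooooooooooooooooooooooo...
228 ................oooooooooooooooooooooooo.........oooooooooooooooooooooooooooo...
229 .................oooooooooooooooooooooo...........ooooooooooooooooooooooooooo...
230 o...............ooooooooooooooooooooooo...........ooooooooooooooooooooooooooo...
231 o..............ooooooooooooooooooooooooo..........ooooooooooooooooooooooooooo...
```

Beautifully centred; about 14 mm remain.

servo_tool(claw=[0, 0, 0, 0, 0], slide=[[0, 0, 2], [0, 0, 2], [0, 0, 2], [0, 0, 2], [0, 0, 2]], dr=[[0, 0, 0], [0, 0, 0], [0, 0, 0], [0, 0, 0], [0, 0, 0]])

```text
clock: 16.95
position: [0.68, -0.0354, 0.1621]
tool_rot: [0.001, 0.131, 0.991, 0.0]
contact_force: [-2.9, 0.4, 8.4]
gripper_width: 0.0008
grip_force: 4.3
```

servo_tool(claw=[0, 0, 0, 0, 0], slide=[[0, 0, 1], [0, 0, 1], [0, 0, 0.5], [0, 0, 0], [0, 0, 0]], dr=[[0, 0, 0], [0, 0, 0], [0, 0, 0], [0, 0, 0], [0, 0, 0]])

```text
clock: 17.37
position: [0.68, -0.0354, 0.1595]
tool_rot: [0.001, 0.131, 0.991, 0.0]
contact_force: [-2.1, 1.5, 6.7]
gripper_width: 0.0004
grip_force: 3.6
```

servo_tool(claw=[0, 0, 0, 0, 0], slide=[[0, 0, 0.5], [0, 0, 0.5], [0, 0, 0.5], [0, 0, 0], [0, 0, 0]], dr=[[0, 0, 0], [0, 0, 0], [0, 0, 0], [0, 0, 0], [0, 0, 0]])

```text
clock: 17.78
position: [0.68, -0.0354, 0.1584]
tool_rot: [0.001, 0.131, 0.991, 0.001]
contact_force: [-2.8, 1.2, 9.8]
gripper_width: 0.0001
grip_force: 5.0
```

servo_tool(claw=[0, 0, 0, 0, 0], slide=[[0, 0, 0.5], [0, 0, 0.5], [0, 0, 0], [0, 0, 0], [0, 0, 0]], dr=[[0, 0, 0], [0, 0, 0], [0, 0, 0], [0, 0, 0], [0, 0, 0]])

```text
clock: 18.2
position: [0.6801, -0.0354, 0.1584]
tool_rot: [0.001, 0.131, 0.991, 0.001]
contact_force: [-6.6, 1.5, 15.5]
gripper_width: 0.0004
grip_force: 7.8
```

servo_tool(claw=[0, 0, 0, 0, 0], slide=[[0, 0, -3], [0, 0, -15], [0, 0, -30], [0, 0, -30], [0, 0, -20]], dr=[[0, 0, 0], [0, 0, 0], [0, 0, 0], [0, 0, 0], [0, 0, 0]])

```text
clock: 18.62
position: [0.6804, -0.0358, 0.2564]
tool_rot: [0.001, 0.131, 0.991, 0.0]
contact_force: [0.6, 0.2, 0.6]
gripper_width: 0.0007
grip_force: 0.0
```

servo_tool(claw=[0, 0, 0, 0, 0], slide=[[0, 0, 0], [0, 0, 0], [0, 0, 0], [0, 0, 0], [0, 0, 0]], dr=[[0, 0, 0], [0, 0, 0], [0, 0, 0], [0, 0, 0], [0, 0, 0]])

```text
clock: 19.03
position: [0.6789, -0.0353, 0.2521]
tool_rot: [-0.001, 0.131, 0.991, -0.0]
contact_force: [0.3, 0.0, -0.3]
gripper_width: 0.0004
grip_force: 0.0
```

```bash
python3 - <<'E'
from h import *
s=arm.state();print(s["position"],s["contact_force"])
S=arm.capture("side")
m=mask("side",S,"grey",(280,226,358,255));c=contour(m)
lo=c[(c[:,0]>325)&(c[:,1]>232)&(c[:,0]<357)];print("foot side",circ("side",lo,0,.05))
for y in range(182,236):
    print("%3d "%y+"".join('#' if S[y,x].max()<55 else 'r' if int(S[y,x,0])>int(S[y,x,1])+25 else '.' if int(S[y,x,2])-int(S[y,x,0])>22 else 'o' for x in range(310,390)))
E
```

```text
[ 0.67893236 -0.03534553  0.25212409] [ 0.31963136  0.04420644 -0.33414785]
foot side (array([ 0.56810441, -0.02058807]), np.float64(0.0013052908015448457))
182 ..............oooooooo.....................................o#############.......
183 ...........................................................##############.......
184 ...........................................................##############.......
185 ....................oooooooo................................############o.......
186 .................ooooooooooooooooo...........................##########o........
187 ................ooooooooooooooooooooo..........................o#####...........
188 ...............oooooooooooooooooooooooo........................ooooo............
189 ..............ooooooooooooooooooooooooooo......................ooooo............
190 ..............ooooooooooooooooooooooooooo.....................ooooooo...........
191 .............ooooooooooooooooooooooooooooo..................##ooooooo#..........
192 .............ooooooooooooooooooooooooooooo.................####ooooo###o........
193 ....
[... 2946 characters left out ...]
ooooooooooooooooo...
228 ................oooooooooooooooooooooooo.........oooooooooooooooooooooooooooo...
229 o................oooooooooooooooooooooo..........oooooooooooooooooooooooooooo...
230 o...............ooooooooooooooooooooooo...........ooooooooooooooooooooooooooo...
231 o..............ooooooooooooooooooooooooo..........ooooooooooooooooooooooooooo...
232 o.............oooooooooooooooooooooooooooo.........oooooooooooooooooooooooooo...
233 o...........oooooooooooooooooooooooooooooo.........ooooooooooooooooooooooooo....
234 o..........ooooooooooooooooooooooooooooooooo.........oooooooooooooooooooooo.....
235 o..........ooooooooooooooooooooooooooooooooo...........ooooooooooooooooooo......
```

```bash
python3 -c "
from station import arm
print(arm.sign_off())"
```

```text
the job is handed in; nothing more can be done
None
```

I seated the sleeve in the steel cup, slid the cup under the funnel without lifting it, and pressed the knob until the funnel sat home in the sleeve. I signed the job off at about 19 s of the 69 s limit; the sign-off gave no verdict, but the last camera check and knob force agreed with the funnel being home.

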